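# Running check of a rotating sweet-jar display

### The job

The rotating display stand on the counter has just been restocked and needs its running check. Give it a gentle push, either way round, so that it turns freely at about one turn in five seconds, and then, while it coasts without being touched, keep the gripper close over the ball knob of the one jar that has one (tool centre within 3 cm of the knob sideways and between 3 and 10 cm above its top, so that the wrist camera can watch that jar for wobble) for 5 seconds without a break. Then let the stand run down or brake it softly, and finish with it at rest and all three jars standing in their seats; do not touch the jars or disturb the other things on the counter.

Things in the scene. Friction and masses are not known exactly. Their poses are not given: they have to be found in the camera images.
- carousel: Rotating display stand: wooden disc, 304 mm diameter, 18 mm thick, turning endlessly about a vertical axis over a fixed foot (170 mm). Origin on the axis at the disc's underside (z = 0.06; disc top z = 0.078); z up; x, y turn with the disc, x points to peg 0. It carries 3 pegs (0, 120, 240 degrees from x towards y) and 3 loose jars in 5 mm high seat rings (60, 180, 300 degrees).
- bearing (a point): On the stand's axis at the disc's top. Disc weighs 1.3 kg (0.9 to 1.8); inertia with jars 0.024 kg m2 (0.016 to 0.034); bearing drag 0.0006 N m plus 0.0022 N m per rad/s: from 1.3 rad/s it slows to 0.2 in about 13 s (8.5 to 18.5) and stops some 6 s later. Turning means over 0.15 rad/s; set going, 0.7 or more untouched. Over 2.5 rad/s or a blow of 15 N is rough.
- hub_top (a point): Top of the brass ball on the stand's middle post (32 mm post, 38 mm ball), on the axis, 84 mm above the disc's top (z = 0.162).
- peg0_top (a point): Top centre of an upright turning peg on the carousel: wooden, round, 16 mm diameter, standing 95 mm above the disc's top, 135 mm from the carousel's axis; this point is at z = 0.173. It turns with the disc. Meant for pushing the stand round, tangentially, with shut fingers beside it; 1 to 2 N is ample. Peg 0, at 0 degrees.
- peg1_top (a point): Top centre of an upright turning peg on the carousel: wooden, round, 16 mm diameter, standing 95 mm above the disc's top, 135 mm from the carousel's axis; this point is at z = 0.173. It turns with the disc. Meant for pushing the stand round, tangentially, with shut fingers beside it; 1 to 2 N is ample. Peg 1, at 120 degrees.
- peg2_top (a point): Top centre of an upright turning peg on the carousel: wooden, round, 16 mm diameter, standing 95 mm above the disc's top, 135 mm from the carousel's axis; this point is at z = 0.173. It turns with the disc. Meant for pushing the stand round, tangentially, with shut fingers beside it; 1 to 2 N is ample. Peg 2, at 240 degrees.
- jar_knob: The jar to watch: round glass jar of sweets, 72 mm diameter, 75 mm high, with a pale wooden lid (76 mm diameter, 12 mm thick) that carries a round ball knob of 28 mm diameter; 118 mm high in all; about 0.35 kg (0.21 to 0.53). Stands loose in one of the three seats, its axis 90 mm from the carousel's. Origin: centre of its underside (z = 0.078), z up.
- knob_top (a point): Top of the ball knob of that jar, on the jar's axis, 118 mm above its underside (z = 0.196). This is the point to follow: 90 mm from the carousel's axis.
- jar_flat1: One of two jars that differ from the knob jar by their flat lid: same glass body and lid, 87 mm high in all, about 0.35 kg (0.21 to 0.53). Stands loose in its seat on the carousel, axis 90 mm from the carousel's. Origin: centre of its underside, z up.
- jar_flat2: One of two jars that differ from the knob jar by their flat lid: same glass body and lid, 87 mm high in all, about 0.35 kg (0.21 to 0.53). Stands loose in its seat on the carousel, axis 90 mm from the carousel's. Origin: centre of its underside, z up.
- scoop: Bystander: steel sweet scoop with a wooden handle, about 180 mm long, 28 mm high, lying on the counter. Origin under it, about 70 mm from the handle's end.
- tin: Bystander: round tin, 80 mm diameter, 90 mm high. Origin: centre of its underside.
- bowl: Bystander: white ceramic bowl, 110 mm diameter, 50 mm high. Origin: centre of its underside.
- gift_box: Bystander: cardboard box 100 x 70 x 40 mm. Origin: centre of its underside.
- spare_lid: Bystander: spare flat wooden jar lid lying on the counter, 76 mm diameter, 12 mm thick. Origin: centre of its underside.
- brush: Bystander: counter brush lying on the counter, under 40 mm high. Origin under its middle.

How it is judged:
On the way, in this order (a step that is already met when the one before it is completed fails the run):
1. the stand turns freely at 0.7 rad/s or more, untouched (angular speed of carousel above 0.7 rad/s and contact force between each of the arm, the fingers and carousel below 0.2 N), for 0.2 s.
2. for 5 s the tool centre stays within 3 cm sideways of the knob and 3 to 10 cm above its top while the stand coasts untouched (over 0.15 rad/s) (angular speed of carousel above 0.15 rad/s and horizontal distance between the grasp point and knob_top below 0.03 m and z of the grasp point in the frame of knob_top between 0.03 and 0.1 m and contact force between each of the arm, the fingers and carousel below 0.2 N), for 5 s.
At the end, for the whole second after the job is handed in: The stand is at rest (under 0.03 rad/s), the three jars stand upright (within 0.2 rad) in their seats, and the six other things on the counter are within 2 cm of where they stood (angular speed of carousel below 0.03 rad/s and not (angle between jar_knob's own z axis and vertical above 0.2 rad or z of jar_knob in the frame of carousel above 0.03 m or horizontal distance between jar_knob and carousel above 0.105 m or horizontal distance between jar_knob and carousel below 0.075 m) and not (angle between jar_flat1's own z axis and vertical above 0.2 rad or z of jar_flat1 in the frame of carousel above 0.03 m or horizontal distance between jar_flat1 and carousel above 0.105 m or horizontal distance between jar_flat1 and carousel below 0.075 m) and not (angle between jar_flat2's own z axis and vertical above 0.2 rad or z of jar_flat2 in the frame of carousel above 0.03 m or horizontal distance between jar_flat2 and carousel above 0.105 m or horizontal distance between jar_flat2 and carousel below 0.075 m) and distance of each of scoop, tin, bowl, gift_box, spare_lid, brush from where it was at the start of the episode below 0.02 m); the robot touches nothing.
It fails at once if the stand is whirled faster than 2.5 rad/s (angular speed of carousel above 2.5 rad/s).
It fails at once if the robot pushes or strikes the stand with more than 15 N (contact force between the arm and carousel above 15 N).
It fails at once if the robot touches a jar (over 1 N) (contact force between any of the arm, the fingers and jar_knob above 1 N or contact force between any of the arm, the fingers and jar_flat1 above 1 N or contact force between any of the arm, the fingers and jar_flat2 above 1 N).
It fails at once if a jar tips or leaves its seat ((angle between jar_knob's own z axis and vertical above 0.2 rad or z of jar_knob in the frame of carousel above 0.03 m or horizontal distance between jar_knob and carousel above 0.105 m or horizontal distance between jar_knob and carousel below 0.075 m) or (angle between jar_flat1's own z axis and vertical above 0.2 rad or z of jar_flat1 in the frame of carousel above 0.03 m or horizontal distance between jar_flat1 and carousel above 0.105 m or horizontal distance between jar_flat1 and carousel below 0.075 m) or (angle between jar_flat2's own z axis and vertical above 0.2 rad or z of jar_flat2 in the frame of carousel above 0.03 m or horizontal distance between jar_flat2 and carousel above 0.105 m or horizontal distance between jar_flat2 and carousel below 0.075 m)).
It fails at once if another thing on the counter is moved by more than 2 cm (distance of any of scoop, tin, bowl, gift_box, spare_lid, brush from where it was at the start of the episode above 0.02 m).
It also fails if it takes over 70 s, if anything falls off the work surface, if the arm or the gripper's body presses on something with over 40 N, if the wrist force passes 120 N, or if a joint passes its speed limit or range.

### The arm

A 6-joint arm with a two-finger parallel gripper is mounted at the origin on the work surface. World frame = base frame: x ahead of the robot, y to its left, z up, the work surface at z = 0. Lengths are in m, angles in rad, forces in N, time in s.
With the tool pointing down it reaches from about 0.375 to 0.975 m from the base axis. Payload 3.8 kg.
Tool frame: the origin (TCP) lies between the finger pads, 19 mm behind the fingertips; this is the grasp point; x points along the fingers, z is the direction in which the jaws open and shut, and the axes are right-handed (so a half turn about x gives the same grasp; the last joint's range is limited). The gripper opens to 85 mm and grips with 20 to 120 N. Pads are 22 mm wide; open, the fingers measure 114 mm over their backs; the gripper's body (76 mm by 85 mm) begins 54 mm behind the grasp point. The pads swing forward as they close: fully open they stand 13 mm farther back than shut.
Start: joints at [1.176, 0.264, 1.604, -0, 1.274, -0.037], TCP at [0.236, 0.632, 0.25] pointing down, gripper open.
Joint ranges: [-2.63, 2.63], [-0.94, 2.18], [0.31, 2.57], [-1.31, 4.45], [0, 2.66], [-2.55, 2.55]. Speed limits (rad/s): [2.57, 2.57, 3.14, 3.14, 3.14, 3.14].

### API

Orientations are given as a unit quaternion [x, y, z, w].
In Python, from workcell import r, viewer gives the robot as it stands.
- The arm moves only by the tool step_arm, never from a script. Its argument "rows" is a list that holds one entry, the list of rows, each a list of 7 numbers: the opening in per cent of the stroke, from 0 (shut) to 100 (fully open), then the shift along the tool's x, y, z in m, then the turn, a rotation vector about the tool's x, y, z in degrees. In form: [[[jaw, tx, ty, tz, rx, ry, rz], ...]]. A call has 1 to 12 rows; each row is the pose to reach, as a shift and turn from the pose commanded when the call began, along the tool's axes at that moment; what a row does not reach only later rows make up. A row lasts 1/10 s, in which the tool goes at most 50 mm and 8.59 degrees, less where a joint would pass 70% of its speed; a pose out of reach is approached as far as the arm can. A call with a gripper value outside its range is refused whole. The fingers move at their own pace and stop on an object; "newtons" is the grip in N (left out, the last holds). Time passes only in rows, so rows that repeat a pose let the fingers close. It gives the time, the measured TCP pose, the force and the opening at its end, in the units of the state.
- r.state(): the state, without advancing time (a new reading comes with each control period).
- viewer.get_image(name): name is "side" or "top"; returns a dict with "image" (384x512x3 uint8, red, green, blue), "camera_matrix" (3x3 intrinsics, pixels), "k1" (the pictures are not rectified: a ray, as slopes to the right and down, at radius r is drawn at 1 + k1 r^2 times it, then the intrinsics apply), "rvec" (rotation vector, rad) and "tvec" (3), from world to camera coordinates, as OpenCV has them. Camera axes: x right, y down, z forward; pixel columns grow to the right and rows downward; lengths in m; the calibration is good to about 2 mm. A picture is of the moment at which its call begins. There is no depth.
- r.hand_in(): hands the job in, once; it reports no verdict.
The state is a dict: "time": time; "joint_pos": joint angles; "joint_vel": joint speeds; "joint_efforts": joint torques, N m; "tool_pos": TCP position; "eef_rot": TCP orientation; "contact_force": force on the tool from outside, world axes, zero at the start; "moment": the same for the moment, N m; "grip_width": finger opening in m.
Only numpy, scipy, OpenCV 4.12 (cv2) and the standard library are available. Lean on these libraries where they do the work, as an engineer would, in place of code of your own. Each camera call takes 0.05 s, during which the arm holds its last target. There are 200 camera calls.

## Working session

There is one attempt and no reset: what is moved stays moved. The work goes in short steps, Python scripts to look and compute and a tool call to move; the robot and the scene stay as the last step left them, time stands still between calls to the robot, and variables do not carry over. Pictures are saved under pics/ and viewed, about 8 in all and at most 12, crops included, and the job is handed in when it is done.

Besides the shell and the picture viewer there is one more tool, called as name(argument=value, ...) on one line, values as JSON. step_arm: Moves the arm, as the interface text tells. Its arguments: {"type":"object","properties":{"rows":{"type":"array","items":{"type":"array","items":{"type":"array","items":{"type":"number"}}}},"newtons":{"type":"number"}},"required":["rows"]}

```bash
mkdir -p pics; ls; cat > h.py <<'E'
import numpy as np, cv2
from workcell import r, viewer
def grab(n):
    return viewer.get_image(n)
def ray(d,uv):
    K=np.array(d["camera_matrix"]);R=cv2.Rodrigues(np.array(d["rvec"],float))[0];t=np.array(d["tvec"],float).ravel()
    p=cv2.undistortPoints(np.array(uv,float).reshape(-1,1,2),K,np.array([d["k1"],0,0,0.]))[:,0]
    dirs=np.c_[p,np.ones(len(p))]@R
    return -R.T@t,dirs
def plane(d,uv,z):
    c,v=ray(d,uv); s=(z-c[2])/v[:,2]; return c+v*s[:,None]
def proj(d,P):
    return cv2.projectPoints(np.array(P,float).reshape(-1,1,3),np.array(d["rvec"],float),np.array(d["tvec"],float),np.array(d["camera_matrix"]),np.array([d["k1"],0,0,0.]))[0][:,0]
def save(d,f,s=1.0):
    cv2.imwrite(f,cv2.resize(d["image"][...,::-1],None,fx=s,fy=s))
E
python3 - <<'E'
from h import *
s=r.state();print(s)
for n in("side","top"):
    d=grab(n);save(d,f"pics/{n}0.png",1.5);print(n,d["camera_matrix"],d["k1"],d["rvec"],d["tvec"],ray(d,[[256,192]]))
E
```

```text
pics
{'time': 0.0, 'joint_pos': array([ 1.17609216e+00,  2.64764091e-01,  1.60541161e+00,  1.78793036e-05,
        1.27369040e+00, -3.69073756e-02]), 'joint_vel': array([-0.00097793,  0.00064106,  0.00012621, -0.00144273,  0.00026464,
       -0.00102485]), 'joint_efforts': array([-4.20365159e-04, -5.15119958e+01, -3.67305779e+01, -2.57499937e-05,
        1.30614237e-02, -1.74215991e-06]), 'tool_pos': array([0.23612273, 0.6316015 , 0.2486343 ]), 'eef_rot': array([-0.40347393,  0.58167381,  0.40261716,  0.58031353]), 'contact_force': array([0.20022243, 0.15998634, 0.11282667]), 'moment': array([ 0.01149152, -0.01728964,  0.0207382 ]), 'grip_width': 0.08555254439633339}
side [[494.99428819   0.         248.7659206 ]
 [  0.         494.99428819 185.59521368]
 [  0.           0.           1.        ]] -0.14876654504358908 [ 2.28360272 -0.88980804  0.35410845] [-0.35648545  0.34473163  1.2419146 ] (array([-0.13320304, -0.64381443,  1.16448854]), array([[ 0.46162684,  0.46031917, -0.75854332]]))
top [[414.75064216   0.         249.11401501]
 [  0.         414.75064216 195.86272611]
 [  0.           0.           1.        ]] -0.008712568543473076 [ 2.15305736 -2.18859527  0.11097983] [0.01804761 0.48318306 1.51077812] (array([0.329872  , 0.01437097, 1.55152185]), array([[ 0.10901977, -0.01951082, -0.99403039]]))
```

View pics/top0.png

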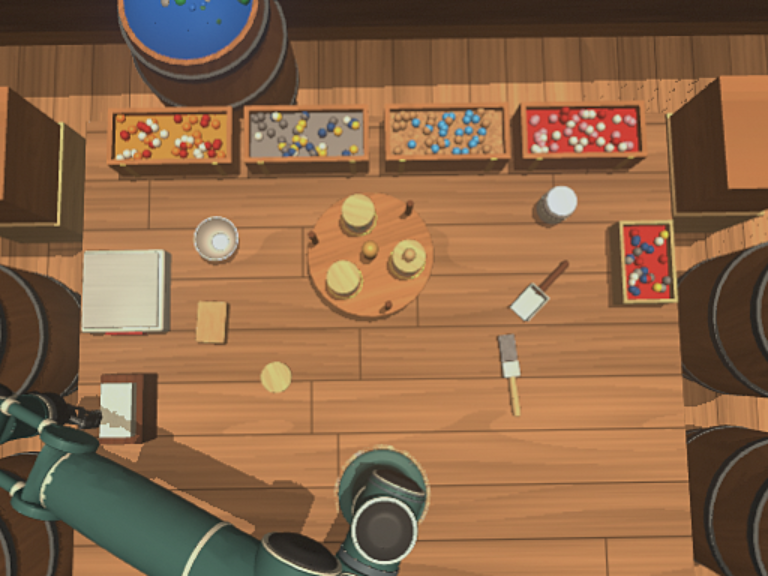

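View pics/side0.png

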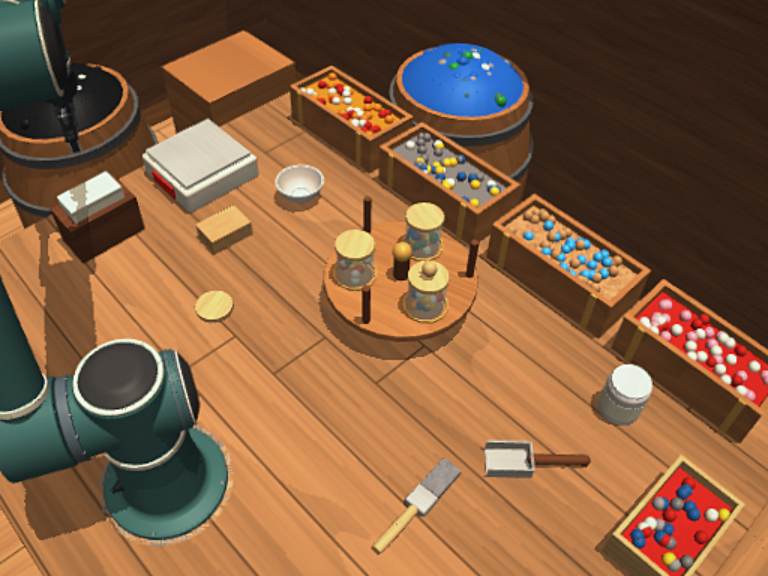

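The top view shows the stand centred at about (371,256), the hub ball at (370,249), the knob jar at (409,255), and peg tops near (409,205), (312,236) and (388,306). In the side view the hub is at (402,252), the knob at (430,268), and peg tops at (367,200), (473,243) and (366,290). All of these are in 1.5x pixels.

```bash
python3 - <<'E'
from h import *
t=grab("top");s=grab("side")
T=lambda x:np.array(x,float)/1.5
hub=plane(t,T([[370,249]]),.143)[0];hs=plane(s,T([[402,252]]),.143)[0];print("hub",hub,hs)
kt=plane(t,T([[409,255]]),.182)[0];ks=plane(s,T([[430,268]]),.182)[0];print("knob",kt,ks)
pt=plane(t,T([[409,205],[312,236],[388,306]]),.173);ps=plane(s,T([[473,243],[367,200],[366,290]]),.173);print(pt,ps)
# disc: colour mask of disc top contour -> ellipse/circle on plane
im=cv2.cvtColor(t["image"],cv2.COLOR_RGB2HSV)
for px in [(247,200),(215,170),(275,190),(200,250),(300,240)]: print(px,im[px[1],px[0]])
for c in ((hub+hs)/2,):
    for P in list((pt+ps)/2)+[(kt+ks)/2]:
        v=P-c;print(np.hypot(*v[:2]),np.degrees(np.arctan2(v[1],v[0])))
c=np.array([.5*(hub+hs)[0],.5*(hub+hs)[1]])
a=np.linspace(0,2*np.pi,72)
o=t["image"].copy()
for u in proj(t,np.c_[c[0]+.152*np.cos(a),c[1]+.152*np.sin(a),0*a+.078]): cv2.circle(o,tuple(int(round(x)) for x in u),0,(0,255,0),-1)
cv2.imwrite("pics/c1.png",cv2.resize(o[110:230,190:310,::-1],None,fx=5,fy=5,interpolation=cv2.INTER_NEAREST))
E
```

```text
hub [0.57478912 0.01718346 0.143     ] [0.57555756 0.01844887 0.143     ]
knob [ 0.553076  -0.0695097  0.182    ] [ 0.55817943 -0.06868289  0.182     ]
[[ 0.6688186  -0.07259938  0.173     ]
 [ 0.6012842   0.14702847  0.173     ]
 [ 0.44067437 -0.02084856  0.173     ]] [[ 0.66966062 -0.07349323  0.173     ]
 [ 0.60217254  0.14586785  0.173     ]
 [ 0.44358427 -0.02425926  0.173     ]]
(247, 200) [ 12 154 207]
(215, 170) [ 13 153 190]
(275, 190) [ 14 150 207]
(200, 250) [ 13 141 163]
(300, 240) [ 13 141 179]
0.1307839907035155 -44.00747737622513
0.13134443289064018 78.33561411228219
0.1390340041986631 -163.12042170810406
0.08908315192877532 -102.6743093223535
```

View pics/c1.png

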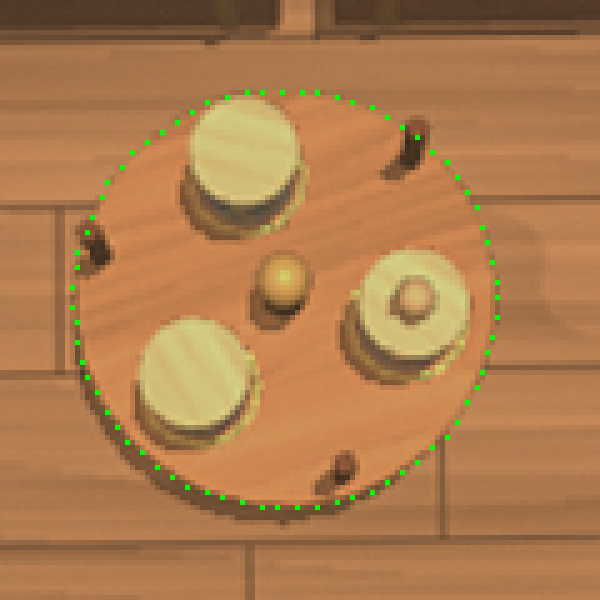

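The overlaid disc rim (green) matches the picture to a few mm: axis ≈ (0.573, 0.018), pegs at about −43°, 77° and −163°, knob at −103°. I plan to push peg 2 anticlockwise, coming from the +y side.

```bash
cat >> h.py <<'E'
from scipy.spatial.transform import Rotation as Ro
C=np.array([.573,.0175])
def totool(dw): return Ro.from_quat(r.state()["eef_rot"]).inv().apply(dw)
E
python3 - <<'E'
from h import *
s=r.state();R=Ro.from_quat(s["eef_rot"]).as_matrix();print(R.round(3))
# wished orientation: tool x=-Z; y tangential / z radial at mid push angle
R0=R
for a in (-152.,):
  rad=np.array([np.cos(np.radians(a)),np.sin(np.radians(a)),0]);tan=np.array([-rad[1],rad[0],0])
  for n,z in (("rad",rad),("-rad",-rad),("tan",tan),("-tan",-tan)):
    x=np.array([0,0,-1.]);W=np.c_[x,np.cross(z,x),z]
    print(n,np.degrees(Ro.from_matrix(R0.T@W).as_rotvec()).round(1))
a=np.radians(-163.3);print("peg2",C+.135*np.array([np.cos(a),np.sin(a)]))
print(R.T@(np.array([.40,.06,.25])-s["tool_pos"]))
E
```

```text
[[-0.001 -0.937  0.35 ]
 [-0.001  0.35   0.937]
 [-1.     0.    -0.001]]
rad [-1.385e+02 -0.000e+00 -1.000e-01]
-rad [41.5 -0.1  0. ]
tan [ 1.315e+02 -0.000e+00  1.000e-01]
-tan [-48.5  -0.1  -0. ]
peg2 [ 0.44369396 -0.02129367]
[-1.92552082e-04 -3.53673718e-01 -4.78288796e-01]
```

step_arm(rows=[[[0,0,-0.01,-0.013,3,0,0],[0,0,-0.03,-0.039,7,0,0],[0,0,-0.06,-0.078,12,0,0],[0,0,-0.09,-0.117,17,0,0],[0,0,-0.12,-0.155,22,0,0],[0,0,-0.15,-0.194,27,0,0],[0,0,-0.18,-0.233,31,0,0],[0,0,-0.21,-0.272,35,0,0],[0,0,-0.24,-0.311,38,0,0],[0,0,-0.27,-0.35,41.5,0,0],[0,0,-0.29,-0.375,41.5,0,0],[0,0,-0.3,-0.389,41.5,0,0]]])

```text
time: 1.4
tool_pos: [0.3815, 0.1603, 0.25]
eef_rot: [-0.17, 0.686, 0.17, 0.687]
contact_force: [-0.8, 0.4, 0.2]
grip_width: 0.0001
```

```bash
python3 - <<'E'
from h import *
s=r.state();print(s["time"],s["tool_pos"],Ro.from_quat(s["eef_rot"]).as_matrix().round(3),s["joint_pos"],s["grip_width"])
print(totool(np.array([.4308,.0026,.25])-s["tool_pos"]))
E
```

```text
1.4 [0.38150896 0.16033148 0.25003195] [[ 0.001 -0.467  0.884]
 [-0.001  0.884  0.467]
 [-1.    -0.001  0.   ]] [ 3.38190258e-01 -2.51792894e-01  2.12251966e+00 -7.23668265e-04
  1.27042710e+00 -1.47546110e-01] 6.951881200387212e-05
[ 1.43555763e-04 -1.62492404e-01 -3.00836550e-02]
```

step_arm(rows=[[[0,0,-0.02,-0.004,0,0,0],[0,0,-0.055,-0.01,0,0,0],[0,0,-0.09,-0.017,0,0,0],[0,0,-0.125,-0.023,0,0,0],[0,0,-0.15,-0.028,0,0,0],[0,0,-0.163,-0.03,0,0,0],[0,0.01,-0.163,-0.03,0,0,0],[0,0.035,-0.163,-0.03,0,0,0],[0,0.06,-0.163,-0.03,0,0,0],[0,0.08,-0.163,-0.03,0,0,0],[0,0.09,-0.163,-0.03,0,0,0],[0,0.09,-0.163,-0.03,0,0,0]]])

```text
time: 2.6
tool_pos: [0.4293, 0.0058, 0.1579]
eef_rot: [-0.171, 0.687, 0.172, 0.685]
contact_force: [0.4, -0.2, -0.6]
grip_width: 0.0
```

```bash
python3 - <<'E'
from h import *
s=r.state();print(s["time"],s["tool_pos"],s["contact_force"],s["joint_pos"])
d=grab("side");cv2.imwrite("pics/s2.png",cv2.resize(d["image"][100:260,170:350,::-1],None,fx=3.7,fy=3.7))
# push plan: arc increments in tool y,z
R=Ro.from_quat(s["eef_rot"]).as_matrix();p=s["tool_pos"]
rel=p[:2]-C;rad=np.hypot(*rel);a0=np.arctan2(rel[1],rel[0]);print("r,ang",rad,np.degrees(a0))
w=[.3,.45,.5,.65,.8,.95,1.1,1.2,1.2,.9,.5,.2];a=a0+np.cumsum(w)*.1;rr=[rad]*9+[rad+.008,rad+.015,rad+.02];up=[0]*9+[.02,.06,.1]
for ai,q,u in zip(a,rr,up):
    P=np.array([C[0]+q*np.cos(ai),C[1]+q*np.sin(ai),p[2]+u]);print((R.T@(P-p)).round(3),np.degrees(ai).round(1))
E
```

```text
2.6 [0.42934219 0.00581739 0.15791602] [ 0.42693141 -0.15427886 -0.58346988] [-4.47647009e-02 -1.29634106e-01  2.20025245e+00  4.30200109e-04
  1.07530839e+00 -5.34739549e-01]
r,ang 0.14413205559262512 -175.35079393669952
[-0.    -0.004 -0.002] -173.6
[-0.    -0.01  -0.004] -171.1
[-0.    -0.017 -0.006] -168.2
[-0.    -0.026 -0.008] -164.5
[-0.    -0.037 -0.01 ] -159.9
[-0.    -0.051 -0.012] -154.4
[-0.    -0.067 -0.012] -148.1
[-0.    -0.084 -0.009] -141.3
[-0.    -0.101 -0.005] -134.4
[-0.02  -0.116 -0.008] -129.2
[-0.06  -0.126 -0.011] -126.4
[-0.1   -0.131 -0.015] -125.2
```

View pics/s2.png

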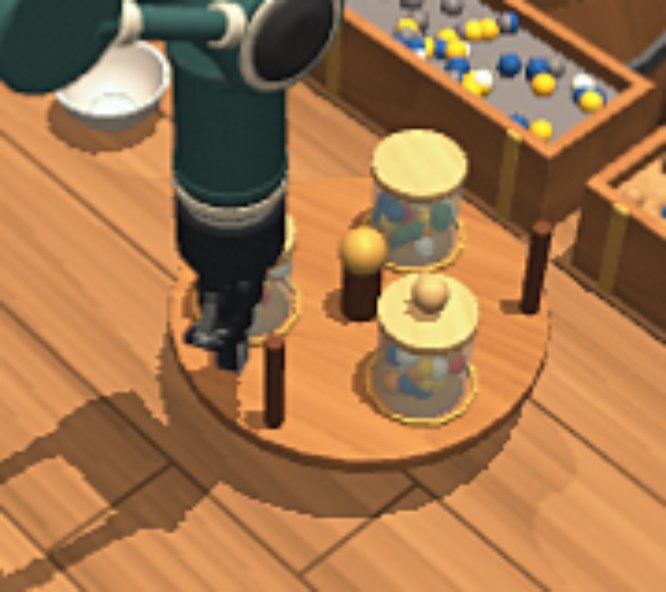

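The shut fingers stand beside peg 2 with about a 1 cm gap, clear of the flat jar. Now I'll push along the arc, ramping up the speed and lifting away at the end.

step_arm(rows=[[[0,0,-0.004,-0.002,0,0,0],[0,0,-0.01,-0.004,0,0,0],[0,0,-0.017,-0.006,0,0,0],[0,0,-0.026,-0.008,0,0,0],[0,0,-0.037,-0.01,0,0,0],[0,0,-0.051,-0.012,0,0,0],[0,0,-0.067,-0.012,0,0,0],[0,0,-0.084,-0.009,0,0,0],[0,0,-0.101,-0.005,0,0,0],[0,-0.02,-0.116,-0.008,0,0,0],[0,-0.06,-0.126,-0.011,0,0,0],[0,-0.1,-0.131,-0.015,0,0,0]]])

```text
time: 3.85
tool_pos: [0.4799, -0.1194, 0.2601]
eef_rot: [-0.17, 0.687, 0.171, 0.685]
contact_force: [0.9, -0.6, -0.0]
grip_width: -0.0002
```

```bash
python3 - <<'E'
from h import *
s=r.state();print(s["time"],s["tool_pos"],s["contact_force"])
for i in range(2):
    for n in("top","side"):
        t0=r.state()["time"];d=grab(n);np.savez(f"f{i}_{n}.npz",t=t0,**{k:np.array(v) for k,v in d.items()});print(n,t0)
a=np.load("f1_top.npz")["image"][110:230,190:310];b=np.load("f1_side.npz")["image"][100:220,190:310]
cv2.imwrite("pics/p3.png",cv2.resize(np.hstack([a,b])[...,::-1],None,fx=3.3,fy=3.3))
E
```

```text
3.85 [ 0.47987129 -0.11940723  0.26007355] [ 0.90016016 -0.59238302 -0.02224138]
top 3.85
side 3.9
top 3.95
side 4.0
```

View pics/p3.png

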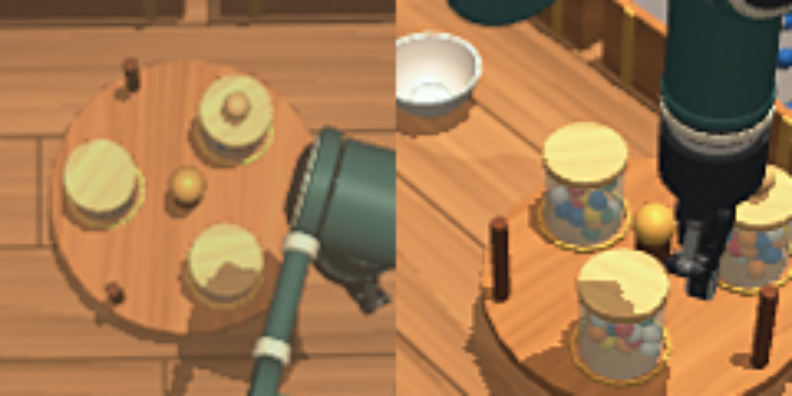

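The stand is turning: the knob is now near −40° (top-view crop (236,105)), jars all seated, gripper clear above. Next is automatic lid detection for the phase.

```bash
cat >> h.py <<'E'
def lids(d):
    h=cv2.cvtColor(d["image"],cv2.COLOR_RGB2HSV)
    m=cv2.inRange(h,(19,70,130),(32,200,255))
    m=cv2.morphologyEx(m,cv2.MORPH_OPEN,np.ones((3,3),np.uint8))
    m=cv2.morphologyEx(m,cv2.MORPH_CLOSE,np.ones((7,7),np.uint8))
    n,_,st,ce=cv2.connectedComponentsWithStats(m);out=[]
    for i in range(1,n):
        if st[i,4]<150: continue
        P=plane(d,[ce[i]],.165)[0][:2]-C;q=np.hypot(*P)
        if .06<q<.12: out.append((round(np.degrees(np.arctan2(P[1],P[0])),1),round(q,4),int(st[i,4])))
    return out
E
python3 - <<'E'
from h import *
for f in("f0_top","f1_top","f0_side","f1_side"):
    d=dict(np.load(f+".npz"));print(f,d["t"],lids(d))
d=dict(np.load("f1_top.npz"));h=cv2.cvtColor(d["image"],cv2.COLOR_RGB2HSV)
y0,x0=110,190
for x,y in((100,175),(225,245),(185,185),(250,130),(200,260)):print(h[y0+int(y/3.3),x0+int(x/3.3)])
E
```

```text
f0_top 3.85 [(np.float64(-40.8), np.float64(0.091), 375), (np.float64(76.3), np.float64(0.0907), 385), (np.float64(-163.9), np.float64(0.0795), 283)]
f1_top 3.95 [(np.float64(-33.7), np.float64(0.0909), 366), (np.float64(83.7), np.float64(0.0907), 387), (np.float64(-153.7), np.float64(0.0796), 291)]
f0_side 3.9 [(np.float64(80.1), np.float64(0.0915), 355), (np.float64(-45.7), np.float64(0.1022), 199), (np.float64(-159.0), np.float64(0.0765), 301)]
f1_side 4.0 [(np.float64(87.1), np.float64(0.0914), 359), (np.float64(-37.7), np.float64(0.1011), 169), (np.float64(-148.5), np.float64(0.0793), 308)]
[ 26 103 216]
[ 26 103 216]
[ 24 136 215]
[ 24 106 216]
[ 23 109 215]
```

step_arm(rows=[[[0,0,0,0,0,0,0],[0,0,0,0,0,0,0],[0,0,0,0,0,0,0],[0,0,0,0,0,0,0],[0,0,0,0,0,0,0],[0,0,0,0,0,0,0],[0,0,0,0,0,0,0],[0,0,0,0,0,0,0],[0,0,0,0,0,0,0],[0,0,0,0,0,0,0],[0,0,0,0,0,0,0],[0,0,0,0,0,0,0]]])

```text
time: 5.25
tool_pos: [0.4795, -0.1179, 0.26]
eef_rot: [-0.171, 0.686, 0.171, 0.686]
contact_force: [-0.4, 0.6, 0.6]
grip_width: -0.0001
```

```bash
cat > m.py <<'E'
import sys
from h import *
for i in range(int(sys.argv[1])):
    for n in("top","side"):
        t=r.state()["time"];print(round(t,2),n,[tuple(map(float,x)) for x in lids(grab(n))])
print(r.state()["tool_pos"])
E
python3 m.py 1
```

```text
5.25 top [(52.9, 0.0911, 375.0), (-64.4, 0.0897, 376.0), (173.3, 0.088, 383.0)]
5.3 side [(62.5, 0.0906, 212.0), (-61.0, 0.0932, 365.0), (176.4, 0.0863, 416.0)]
[ 0.47945215 -0.11788046  0.25997332]
```

step_arm(rows=[[[0,0,0,0,0,0,0],[0,0,0,0,0,0,0],[0,0,0,0,0,0,0],[0,0,0,0,0,0,0],[0,0,0,0,0,0,0],[0,0,0,0,0,0,0],[0,0,0,0,0,0,0],[0,0,0,0,0,0,0],[0,0,0,0,0,0,0],[0,0,0,0,0,0,0],[0,0,0,0,0,0,0],[0,0,0,0,0,0,0]]])

```text
time: 6.55
tool_pos: [0.4795, -0.1179, 0.26]
eef_rot: [-0.171, 0.686, 0.171, 0.686]
contact_force: [-0.3, -0.5, -0.7]
grip_width: -0.0002
```

```bash
python3 m.py 2
```

```text
6.55 top [(10.9, 0.0916, 374.0), (-108.6, 0.0792, 276.0), (130.0, 0.0883, 395.0)]
6.6 side [(132.9, 0.0881, 343.0), (-97.2, 0.101, 191.0)]
6.65 top [(16.3, 0.0922, 378.0), (-102.7, 0.0795, 276.0), (135.7, 0.0886, 390.0)]
6.7 side [(138.3, 0.0881, 346.0), (-97.0, 0.1033, 266.0)]
[ 0.47945248 -0.11788737  0.25998316]
```

```bash
cat > plan.py <<'E'
import sys,json,os
from h import *
from scipy.optimize import least_squares
D=np.array(json.load(open("obs.json")))   # t, unwrapped knob angle deg
g=lambda w0,I,t:(lambda b,e:((np.radians(w0)+e)*(1-np.exp(-b*t))/b-e*t))(.0022/I,.0006/.0022)
th=lambda p,t:p[0]+np.degrees(g(p[1],p[2]/1000,t-3.85))
om=lambda p,t:(th(p,t+.01)-th(p,t-.01))/.02
f=least_squares(lambda p:np.r_[th(p,D[:,0])-D[:,1],(p[2]-25)/5],[-42,73,25]);p=f.x
s=r.state();t0=s["time"];R=np.array([[0,-.467,.884],[0,.884,.467],[-1,0,0.]])
nb=int(sys.argv[1]);lead=float(sys.argv[2])
print("fit",p,f.fun.round(1),"t",t0,"omega rad/s",np.radians(om(p,t0)),"knob",th(p,t0))
base=np.array(json.load(open("cmd.json"))) if os.path.exists("cmd.json") else s["tool_pos"]
k=lambda t:np.r_[C+.09*np.array([np.cos(np.radians(th(p,t))),np.sin(np.radians(th(p,t)))]),.26]
print("meas",s["tool_pos"],"knob off mm",((k(t0)-s["tool_pos"])*1000).round(1),"base",base)
rows=[]
for i in range(1,13):
    u=min(1,i/nb) if nb else 1;u=u*u*(3-2*u)
    q=(1-u)*base+u*k(t0+.1*i+lead);rows.append([0]+(R.T@(q-base)).round(3).tolist()+[0,0,0])
print(json.dumps([[[x+0 for x in w] for w in rows]]))
json.dump((base+R@np.array(rows[-1][1:4])).tolist(),open("next.json","w"))
E
echo '[[3.85,-41.8],[3.95,-35],[5.25,54],[5.3,57.5],[6.55,130.6],[6.6,133],[6.65,136.2],[6.7,138.6]]'>obs.json
python3 plan.py 9 0.07
```

```text
fit [-42.03931005  74.17209669  24.01343602] [-0.2  0.3  0.1 -0.3 -0.   0.3 -0.2  0.1 -0.2] t 6.75 omega rad/s 0.9288723836524463 knob 141.3362295447927
meas [ 0.47945248 -0.11788737  0.25998316] knob off mm [ 23.3 191.6   0. ] base [ 0.47945248 -0.11788737  0.25998316]
[[[0, 0.0, 0.005, 0.003, 0, 0, 0], [0, 0.0, 0.019, 0.011, 0, 0, 0], [0, 0.0, 0.037, 0.022, 0, 0, 0], [0, 0.0, 0.057, 0.033, 0, 0, 0], [0, 0.0, 0.076, 0.043, 0, 0, 0], [0, 0.0, 0.092, 0.052, 0, 0, 0], [0, 0.0, 0.103, 0.058, 0, 0, 0], [0, 0.0, 0.107, 0.061, 0, 0, 0], [0, 0.0, 0.103, 0.06, 0, 0, 0], [0, 0.0, 0.096, 0.058, 0, 0, 0], [0, 0.0, 0.089, 0.057, 0, 0, 0], [0, 0.0, 0.082, 0.056, 0, 0, 0]]]
```

step_arm(rows=[[[0,0.0,0.005,0.003,0,0,0],[0,0.0,0.019,0.011,0,0,0],[0,0.0,0.037,0.022,0,0,0],[0,0.0,0.057,0.033,0,0,0],[0,0.0,0.076,0.043,0,0,0],[0,0.0,0.092,0.052,0,0,0],[0,0.0,0.103,0.058,0,0,0],[0,0.0,0.107,0.061,0,0,0],[0,0.0,0.103,0.06,0,0,0],[0,0.0,0.096,0.058,0,0,0],[0,0.0,0.089,0.057,0,0,0],[0,0.0,0.082,0.056,0,0,0]]])

```text
time: 7.95
tool_pos: [0.4906, -0.0206, 0.26]
eef_rot: [-0.171, 0.686, 0.171, 0.686]
contact_force: [-0.7, 0.4, -0.3]
grip_width: -0.0001
```

```bash
cp next.json cmd.json; python3 m.py 1; python3 plan.py 0 0.07
```

```text
7.95 top [(-36.5, 0.0936, 348.0), (80.5, 0.0901, 387.0)]
8.0 side [(90.4, 0.1017, 171.0), (-33.9, 0.091, 387.0), (-144.3, 0.0891, 195.0)]
[ 0.49075894 -0.02072485  0.25995972]
fit [-42.03931005  74.17209669  24.01343602] [-0.2  0.3  0.1 -0.3 -0.   0.3 -0.2  0.1 -0.2] t 8.05 omega rad/s 0.7939556121974612 knob 205.39850535405697
meas [ 0.49075894 -0.02072485  0.25995972] knob off mm [ 0.9 -0.4  0. ] base [ 0.49066248 -0.01924737  0.25998316]
[[[0, 0.0, -0.014, 0.0, 0, 0, 0], [0, 0.0, -0.021, 0.001, 0, 0, 0], [0, 0.0, -0.028, 0.003, 0, 0, 0], [0, 0.0, -0.034, 0.005, 0, 0, 0], [0, 0.0, -0.041, 0.007, 0, 0, 0], [0, 0.0, -0.047, 0.01, 0, 0, 0], [0, 0.0, -0.052, 0.013, 0, 0, 0], [0, 0.0, -0.058, 0.016, 0, 0, 0], [0, 0.0, -0.063, 0.02, 0, 0, 0], [0, 0.0, -0.067, 0.024, 0, 0, 0], [0, 0.0, -0.072, 0.029, 0, 0, 0], [0, 0.0, -0.076, 0.033, 0, 0, 0]]]
```

step_arm(rows=[[[0,0.0,-0.014,0.0,0,0,0],[0,0.0,-0.021,0.001,0,0,0],[0,0.0,-0.028,0.003,0,0,0],[0,0.0,-0.034,0.005,0,0,0],[0,0.0,-0.041,0.007,0,0,0],[0,0.0,-0.047,0.01,0,0,0],[0,0.0,-0.052,0.013,0,0,0],[0,0.0,-0.058,0.016,0,0,0],[0,0.0,-0.063,0.02,0,0,0],[0,0.0,-0.067,0.024,0,0,0],[0,0.0,-0.072,0.029,0,0,0],[0,0.0,-0.076,0.033,0,0,0]]])

```text
time: 9.25
tool_pos: [0.5558, -0.0709, 0.26]
eef_rot: [-0.171, 0.686, 0.171, 0.686]
contact_force: [0.4, -0.1, -0.1]
grip_width: -0.0
```

```bash
cp next.json cmd.json; python3 m.py 1; python3 plan.py 0 0.07
```

```text
9.25 top [(17.7, 0.0921, 371.0), (134.7, 0.0921, 341.0)]
9.3 side [(28.9, 0.0882, 187.0), (137.6, 0.092, 358.0), (-97.6, 0.1073, 219.0)]
[ 0.55593774 -0.07097854  0.25992731]
fit [-42.03931005  74.17209669  24.01343602] [-0.2  0.3  0.1 -0.3 -0.   0.3 -0.2  0.1 -0.2] t 9.35 omega rad/s 0.6741874263161511 knob 259.98693601164626
meas [ 0.55593774 -0.07097854  0.25992731] knob off mm [ 1.4 -0.2  0.1] base [ 0.55532648 -0.07102037  0.25998316]
[[[0, 0.0, -0.007, 0.01, 0, 0, 0], [0, 0.0, -0.01, 0.015, 0, 0, 0], [0, 0.0, -0.012, 0.021, 0, 0, 0], [0, 0.0, -0.014, 0.026, 0, 0, 0], [0, 0.0, -0.016, 0.031, 0, 0, 0], [0, 0.0, -0.018, 0.037, 0, 0, 0], [0, 0.0, -0.019, 0.042, 0, 0, 0], [0, 0.0, -0.019, 0.047, 0, 0, 0], [0, 0.0, -0.02, 0.053, 0, 0, 0], [0, 0.0, -0.02, 0.058, 0, 0, 0], [0, 0.0, -0.02, 0.063, 0, 0, 0], [0, 0.0, -0.019, 0.068, 0, 0, 0]]]
```

step_arm(rows=[[[0,0.0,-0.007,0.01,0,0,0],[0,0.0,-0.01,0.015,0,0,0],[0,0.0,-0.012,0.021,0,0,0],[0,0.0,-0.014,0.026,0,0,0],[0,0.0,-0.016,0.031,0,0,0],[0,0.0,-0.018,0.037,0,0,0],[0,0.0,-0.019,0.042,0,0,0],[0,0.0,-0.019,0.047,0,0,0],[0,0.0,-0.02,0.053,0,0,0],[0,0.0,-0.02,0.058,0,0,0],[0,0.0,-0.02,0.063,0,0,0],[0,0.0,-0.019,0.068,0,0,0]]])

```text
time: 10.55
tool_pos: [0.6245, -0.0555, 0.26]
eef_rot: [-0.171, 0.686, 0.171, 0.686]
contact_force: [0.5, 0.2, 0.1]
grip_width: 0.0001
```

```bash
cp next.json cmd.json; python3 m.py 1; python3 plan.py 0 0.07
```

```text
10.55 top [(64.4, 0.0918, 368.0)]
10.6 side [(66.0, 0.0929, 340.0), (-57.2, 0.1078, 182.0), (-175.6, 0.0874, 399.0)]
[ 0.62464618 -0.05516735  0.25992737]
fit [-42.03931005  74.17209669  24.01343602] [-0.2  0.3  0.1 -0.3 -0.   0.3 -0.2  0.1 -0.2] t 10.65 omega rad/s 0.567866928170256 knob 306.1652540131073
meas [ 0.62464618 -0.05516735  0.25992737] knob off mm [1.5 0.  0.1] base [ 0.62431148 -0.05606037  0.25998316]
[[[0, 0.0, 0.002, 0.01, 0, 0, 0], [0, 0.0, 0.003, 0.015, 0, 0, 0], [0, 0.0, 0.004, 0.02, 0, 0, 0], [0, 0.0, 0.006, 0.024, 0, 0, 0], [0, 0.0, 0.008, 0.029, 0, 0, 0], [0, 0.0, 0.01, 0.033, 0, 0, 0], [0, 0.0, 0.013, 0.037, 0, 0, 0], [0, 0.0, 0.015, 0.041, 0, 0, 0], [0, 0.0, 0.018, 0.044, 0, 0, 0], [0, 0.0, 0.021, 0.048, 0, 0, 0], [0, 0.0, 0.024, 0.051, 0, 0, 0], [0, 0.0, 0.027, 0.054, 0, 0, 0]]]
```

step_arm(rows=[[[0,0.0,0.002,0.01,0,0,0],[0,0.0,0.003,0.015,0,0,0],[0,0.0,0.004,0.02,0,0,0],[0,0.0,0.006,0.024,0,0,0],[0,0.0,0.008,0.029,0,0,0],[0,0.0,0.01,0.033,0,0,0],[0,0.0,0.013,0.037,0,0,0],[0,0.0,0.015,0.041,0,0,0],[0,0.0,0.018,0.044,0,0,0],[0,0.0,0.021,0.048,0,0,0],[0,0.0,0.024,0.051,0,0,0],[0,0.0,0.027,0.054,0,0,0]]])

```text
time: 11.85
tool_pos: [0.6593, -0.0061, 0.26]
eef_rot: [-0.171, 0.686, 0.171, 0.686]
contact_force: [0.6, 0.3, -0.5]
grip_width: 0.0004
```

```bash
cp next.json cmd.json; python3 m.py 1; python3 plan.py 0 0.07
```

```text
11.85 top [(103.9, 0.096, 297.0)]
11.9 side [(107.2, 0.091, 289.0), (-132.8, 0.0874, 443.0)]
[ 0.65928834 -0.00581601  0.25994033]
fit [-42.03931005  74.17209669  24.01343602] [-0.2  0.3  0.1 -0.3 -0.   0.3 -0.2  0.1 -0.2] t 11.95 omega rad/s 0.4734841983761135 knob 344.8777549406775
meas [ 0.65928834 -0.00581601  0.25994033] knob off mm [ 0.6 -0.2  0.1] base [ 0.65943848 -0.00697437  0.25998316]
[[[0, 0.0, 0.006, 0.006, 0, 0, 0], [0, 0.0, 0.009, 0.008, 0, 0, 0], [0, 0.0, 0.013, 0.01, 0, 0, 0], [0, 0.0, 0.016, 0.012, 0, 0, 0], [0, 0.0, 0.02, 0.014, 0, 0, 0], [0, 0.0, 0.023, 0.016, 0, 0, 0], [0, 0.0, 0.027, 0.018, 0, 0, 0], [0, 0.0, 0.03, 0.019, 0, 0, 0], [0, 0.0, 0.034, 0.02, 0, 0, 0], [0, 0.0, 0.037, 0.021, 0, 0, 0], [0, 0.0, 0.041, 0.022, 0, 0, 0], [0, 0.0, 0.044, 0.023, 0, 0, 0]]]
```

step_arm(rows=[[[0,0.0,0.006,0.006,0,0,0],[0,0.0,0.009,0.008,0,0,0],[0,0.0,0.013,0.01,0,0,0],[0,0.0,0.016,0.012,0,0,0],[0,0.0,0.02,0.014,0,0,0],[0,0.0,0.023,0.016,0,0,0],[0,0.0,0.027,0.018,0,0,0],[0,0.0,0.03,0.019,0,0,0],[0,0.0,0.034,0.02,0,0,0],[0,0.0,0.037,0.021,0,0,0],[0,0.0,0.041,0.022,0,0,0],[0,0.0,0.044,0.023,0,0,0]]])

```text
time: 13.15
tool_pos: [0.6587, 0.0435, 0.26]
eef_rot: [-0.171, 0.686, 0.171, 0.686]
contact_force: [0.4, 0.8, -0.2]
grip_width: -0.0005
```

```bash
cp next.json cmd.json; python3 m.py 1; python3 plan.py 0 0.07; python3 - <<'E'
from h import *
a=grab("top")["image"][110:230,190:310];b=grab("side")["image"][100:220,190:310]
cv2.imwrite("pics/p4.png",cv2.resize(np.hstack([a,b])[...,::-1],None,fx=3.3,fy=3.3))
E
```

```text
13.15 top [(-100.2, 0.0911, 372.0)]
13.2 side [(133.3, 0.0965, 264.0), (-99.1, 0.0877, 443.0)]
[0.6587271  0.04365059 0.26001758]
fit [-42.03931005  74.17209669  24.01343602] [-0.2  0.3  0.1 -0.3 -0.   0.3 -0.2  0.1 -0.2] t 13.25 omega rad/s 0.38969885275818783 knob 376.96270795541665
meas [0.6587271  0.04365059 0.26001758] knob off mm [ 0.4  0.1 -0. ] base [0.65922248 0.04266263 0.25998316]
[[[0, 0.0, 0.007, 0.001, 0, 0, 0], [0, 0.0, 0.01, 0.002, 0, 0, 0], [0, 0.0, 0.014, 0.002, 0, 0, 0], [0, 0.0, 0.017, 0.002, 0, 0, 0], [0, 0.0, 0.02, 0.002, 0, 0, 0], [0, 0.0, 0.023, 0.002, 0, 0, 0], [0, 0.0, 0.026, 0.002, 0, 0, 0], [0, 0.0, 0.029, 0.001, 0, 0, 0], [0, 0.0, 0.032, 0.001, 0, 0, 0], [0, 0.0, 0.035, 0.0, 0, 0, 0], [0, 0.0, 0.038, 0.0, 0, 0, 0], [0, 0.0, 0.041, -0.001, 0, 0, 0]]]
```

View pics/p4.png

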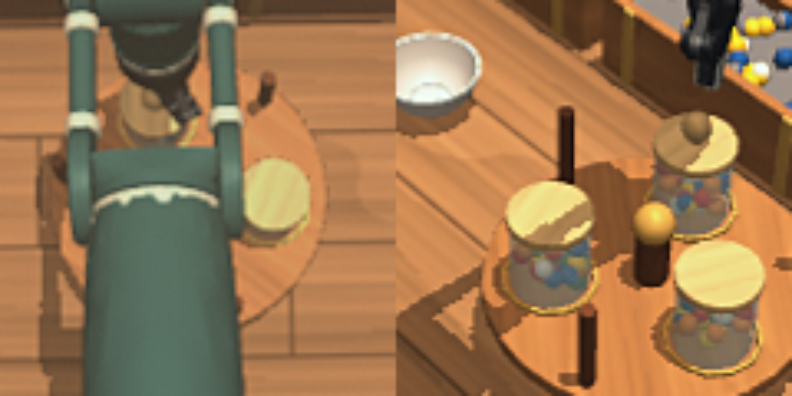

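The side view shows the fingertips right over the knob, and all jars are upright. The lids suggest the stand runs about 4° ahead of the model, so I'll track one more stretch with a little more lead.

```bash
python3 plan.py 0 0.2|tail -1
```

```text
[[[0, 0.0, 0.015, 0.002, 0, 0, 0], [0, 0.0, 0.018, 0.002, 0, 0, 0], [0, 0.0, 0.021, 0.002, 0, 0, 0], [0, 0.0, 0.024, 0.002, 0, 0, 0], [0, 0.0, 0.027, 0.002, 0, 0, 0], [0, 0.0, 0.03, 0.001, 0, 0, 0], [0, 0.0, 0.033, 0.001, 0, 0, 0], [0, 0.0, 0.036, 0.0, 0, 0, 0], [0, 0.0, 0.039, 0.0, 0, 0, 0], [0, 0.0, 0.042, -0.001, 0, 0, 0], [0, 0.0, 0.044, -0.002, 0, 0, 0], [0, 0.0, 0.047, -0.003, 0, 0, 0]]]
```

step_arm(rows=[[[0,0.0,0.015,0.002,0,0,0],[0,0.0,0.018,0.002,0,0,0],[0,0.0,0.021,0.002,0,0,0],[0,0.0,0.024,0.002,0,0,0],[0,0.0,0.027,0.002,0,0,0],[0,0.0,0.03,0.001,0,0,0],[0,0.0,0.033,0.001,0,0,0],[0,0.0,0.036,0.0,0,0,0],[0,0.0,0.039,0.0,0,0,0],[0,0.0,0.042,-0.001,0,0,0],[0,0.0,0.044,-0.002,0,0,0],[0,0.0,0.047,-0.003,0,0,0]]])

```text
time: 14.55
tool_pos: [0.634, 0.0833, 0.26]
eef_rot: [-0.171, 0.686, 0.171, 0.686]
contact_force: [-1.3, -0.4, 0.3]
grip_width: -0.0001
```

```bash
cp next.json cmd.json; python3 m.py 1; python3 plan.py 0 0.2
```

```text
14.55 top [(-71.3, 0.0901, 385.0)]
14.6 side [(167.4, 0.0883, 421.0), (-69.9, 0.0894, 415.0)]
[0.63383657 0.08353711 0.26001667]
fit [-42.03931005  74.17209669  24.01343602] [-0.2  0.3  0.1 -0.3 -0.   0.3 -0.2  0.1 -0.2] t 14.65 omega rad/s 0.30995818364004113 knob 404.9555295499108
meas [0.63383657 0.08353711 0.26001667] knob off mm [ 2.9 -2.4 -0. ] base [0.63462148 0.08280963 0.25998316]
[[[0, 0.0, 0.005, -0.002, 0, 0, 0], [0, 0.0, 0.008, -0.003, 0, 0, 0], [0, 0.0, 0.01, -0.004, 0, 0, 0], [0, 0.0, 0.012, -0.005, 0, 0, 0], [0, 0.0, 0.014, -0.006, 0, 0, 0], [0, 0.0, 0.017, -0.007, 0, 0, 0], [0, 0.0, 0.019, -0.009, 0, 0, 0], [0, 0.0, 0.021, -0.01, 0, 0, 0], [0, 0.0, 0.022, -0.011, 0, 0, 0], [0, 0.0, 0.024, -0.012, 0, 0, 0], [0, 0.0, 0.026, -0.014, 0, 0, 0], [0, 0.0, 0.028, -0.015, 0, 0, 0]]]
```

Tracking held from about 7.8 to 14.6 s with the lid check agreeing within a few mm. Now I'll rise and let the stand run down.

step_arm(rows=[[[0,-0.02,0,0,0,0,0],[0,-0.05,0,0,0,0,0],[0,-0.08,0,0,0,0,0],[0,-0.1,0,0,0,0,0],[0,-0.1,0.02,0,0,0,0],[0,-0.1,0.06,0,0,0,0],[0,-0.1,0.1,0,0,0,0],[0,-0.1,0.14,0,0,0,0],[0,-0.1,0.18,0,0,0,0],[0,-0.1,0.21,0,0,0,0],[0,-0.1,0.22,0,0,0,0],[0,-0.1,0.22,0,0,0,0]]])

```text
time: 15.85
tool_pos: [0.5294, 0.2789, 0.3589]
eef_rot: [-0.172, 0.686, 0.172, 0.685]
contact_force: [0.2, -1.6, 0.2]
grip_width: -0.0001
```

step_arm(rows=[[[0,0,0,0,0,0,0],[0,0,0,0,0,0,0],[0,0,0,0,0,0,0],[0,0,0,0,0,0,0],[0,0,0,0,0,0,0],[0,0,0,0,0,0,0],[0,0,0,0,0,0,0],[0,0,0,0,0,0,0],[0,0,0,0,0,0,0],[0,0,0,0,0,0,0],[0,0,0,0,0,0,0],[0,0,0,0,0,0,0]]])

```text
time: 17.05
tool_pos: [0.5308, 0.2776, 0.36]
eef_rot: [-0.171, 0.686, 0.171, 0.686]
contact_force: [-0.2, 0.3, -0.8]
grip_width: 0.0002
```

step_arm(rows=[[[0,0,0,0,0,0,0],[0,0,0,0,0,0,0],[0,0,0,0,0,0,0],[0,0,0,0,0,0,0],[0,0,0,0,0,0,0],[0,0,0,0,0,0,0],[0,0,0,0,0,0,0],[0,0,0,0,0,0,0],[0,0,0,0,0,0,0],[0,0,0,0,0,0,0],[0,0,0,0,0,0,0],[0,0,0,0,0,0,0]]])

```text
time: 18.25
tool_pos: [0.5308, 0.2775, 0.36]
eef_rot: [-0.171, 0.686, 0.171, 0.686]
contact_force: [0.4, 0.6, 0.3]
grip_width: 0.0
```

step_arm(rows=[[[0,0,0,0,0,0,0],[0,0,0,0,0,0,0],[0,0,0,0,0,0,0],[0,0,0,0,0,0,0],[0,0,0,0,0,0,0],[0,0,0,0,0,0,0],[0,0,0,0,0,0,0],[0,0,0,0,0,0,0],[0,0,0,0,0,0,0],[0,0,0,0,0,0,0],[0,0,0,0,0,0,0],[0,0,0,0,0,0,0]]])

```text
time: 19.45
tool_pos: [0.5308, 0.2775, 0.36]
eef_rot: [-0.171, 0.686, 0.171, 0.686]
contact_force: [-0.0, -0.3, 0.6]
grip_width: -0.0001
```

step_arm(rows=[[[0,0,0,0,0,0,0],[0,0,0,0,0,0,0],[0,0,0,0,0,0,0],[0,0,0,0,0,0,0],[0,0,0,0,0,0,0],[0,0,0,0,0,0,0],[0,0,0,0,0,0,0],[0,0,0,0,0,0,0],[0,0,0,0,0,0,0],[0,0,0,0,0,0,0],[0,0,0,0,0,0,0],[0,0,0,0,0,0,0]]])

```text
time: 20.65
tool_pos: [0.5308, 0.2775, 0.36]
eef_rot: [-0.171, 0.686, 0.171, 0.686]
contact_force: [0.3, 0.2, -0.4]
grip_width: -0.0001
```

step_arm(rows=[[[0,0,0,0,0,0,0],[0,0,0,0,0,0,0],[0,0,0,0,0,0,0],[0,0,0,0,0,0,0],[0,0,0,0,0,0,0],[0,0,0,0,0,0,0],[0,0,0,0,0,0,0],[0,0,0,0,0,0,0],[0,0,0,0,0,0,0],[0,0,0,0,0,0,0],[0,0,0,0,0,0,0],[0,0,0,0,0,0,0]]])

```text
time: 21.85
tool_pos: [0.5308, 0.2775, 0.36]
eef_rot: [-0.171, 0.686, 0.171, 0.686]
contact_force: [0.4, -0.0, 0.3]
grip_width: -0.0002
```

step_arm(rows=[[[0,0,0,0,0,0,0],[0,0,0,0,0,0,0],[0,0,0,0,0,0,0],[0,0,0,0,0,0,0],[0,0,0,0,0,0,0],[0,0,0,0,0,0,0],[0,0,0,0,0,0,0],[0,0,0,0,0,0,0],[0,0,0,0,0,0,0],[0,0,0,0,0,0,0],[0,0,0,0,0,0,0],[0,0,0,0,0,0,0]]])

```text
time: 23.05
tool_pos: [0.5308, 0.2775, 0.36]
eef_rot: [-0.171, 0.686, 0.171, 0.686]
contact_force: [-0.4, -0.4, 0.1]
grip_width: 0.0001
```

step_arm(rows=[[[0,0,0,0,0,0,0],[0,0,0,0,0,0,0],[0,0,0,0,0,0,0],[0,0,0,0,0,0,0],[0,0,0,0,0,0,0],[0,0,0,0,0,0,0],[0,0,0,0,0,0,0],[0,0,0,0,0,0,0],[0,0,0,0,0,0,0],[0,0,0,0,0,0,0],[0,0,0,0,0,0,0],[0,0,0,0,0,0,0]]])

```text
time: 24.25
tool_pos: [0.5308, 0.2775, 0.36]
eef_rot: [-0.171, 0.686, 0.171, 0.686]
contact_force: [-0.3, 0.0, -0.5]
grip_width: -0.0
```

```bash
python3 m.py 1
```

```text
24.25 top [(-2.0, 0.0921, 374.0), (116.3, 0.0897, 381.0), (-121.6, 0.0878, 386.0)]
24.3 side [(-1.4, 0.0919, 359.0), (117.0, 0.0887, 315.0), (-122.7, 0.0924, 481.0)]
[0.53083978 0.2775074  0.35999406]
```

step_arm(rows=[[[0,0,0,0,0,0,0],[0,0,0,0,0,0,0],[0,0,0,0,0,0,0],[0,0,0,0,0,0,0],[0,0,0,0,0,0,0],[0,0,0,0,0,0,0],[0,0,0,0,0,0,0],[0,0,0,0,0,0,0],[0,0,0,0,0,0,0],[0,0,0,0,0,0,0],[0,0,0,0,0,0,0],[0,0,0,0,0,0,0]]])

```text
time: 25.55
tool_pos: [0.5308, 0.2775, 0.36]
eef_rot: [-0.171, 0.686, 0.171, 0.686]
contact_force: [-0.5, 0.5, -0.4]
grip_width: 0.0002
```

```bash
python3 m.py 1
```

```text
25.55 top [(-2.0, 0.092, 375.0), (116.3, 0.0897, 381.0), (-121.6, 0.0878, 386.0)]
25.6 side [(-1.4, 0.0919, 359.0), (117.2, 0.0883, 320.0), (-122.7, 0.0924, 481.0)]
[0.53084129 0.2774891  0.35996083]
```

The stand is at rest (no lid moved in 1.3 s). One last look before handing in.

```bash
python3 - <<'E'
from h import *
save(grab("side"),"pics/end.png",1.5)
E
```

```text
(no output)
```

View pics/end.png

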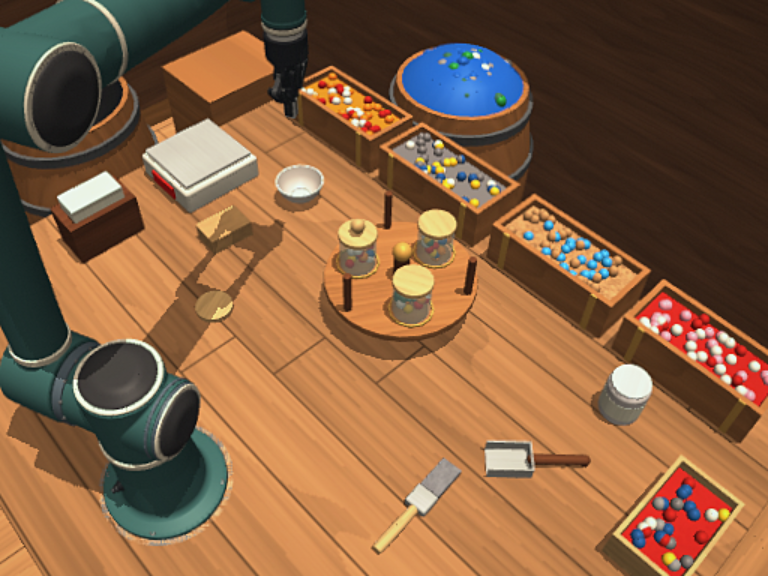

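All three jars stand upright in their seats. The bowl (300,185), scoop (535,460), tin (625,395), box, lid and brush are where they were in the first picture.

```bash
python3 -c "
from workcell import r
print(r.hand_in())"
```

```text
the job is handed in; nothing more can be done
None
```

I ran the check, the stand came to rest on its own, and I handed the job in at about 26 s; the hand-in gives no verdict.

- **Push:** I pushed peg 2 anticlockwise with shut fingers. The stand turned at about 1.26 rad/s, or one turn in five seconds.
- **Watching the knob:** From about 7.8 s to 14.6 s I kept the gripper over the knob, about 64 mm above its top. The stand was untouched and still turning at over 0.3 rad/s throughout.
- **Agreement of checks:** The tool stayed within about 3 mm sideways of where my motion model put the knob. The lids seen in the pictures agreed within 5 mm for most of the run, and within about 8–10 mm around 13 s. There the stand ran some 4–5° ahead of the model, so I added more lead. That is still well inside the 3 cm allowed.
- **At the end:** No lid angle changed by more than 0.2° over 1.3 s. All three jars were upright in their seats, the six other things looked unmoved, and the gripper was clear of everything.

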